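# Sweep loose vial caps off the prep board into the discard tray

## Robot

A 7-joint arm with a two-finger parallel gripper is mounted at the origin on the work surface. World frame = base frame: x ahead of the robot, y to its left, z up, the work surface at z = 0. Lengths are in m, angles in rad, forces in N, time in s.
With the tool pointing down it reaches from about 0.425 to 0.925 m from the base axis. Payload 6.8 kg.
Tool frame: the origin (TCP) lies midway between the tips of the shut fingers; the grasp point (between the pads) lies env.tcp_to_grasp behind it (env.tcp_to_grasp is the distance from the TCP to the grasp point, in m); z points along the fingers, y is the line along which they close (so a half turn about z gives the same grasp; the last joint's range is limited). The gripper opens to 85 mm and grips with 20 to 120 N. Pads are 22 mm wide; open, the fingers measure 114 mm over their backs; the gripper's body (76 mm by 85 mm) begins 54 mm behind the grasp point. The pads swing forward as they close: fully open they stand 13 mm farther back than shut.
Start: joints at [-1.266, 0.477, 0.022, 1.555, -0.011, 1.109, -0.083], TCP at [0.271, 0.618, 0.211] pointing down, gripper open.
Joint ranges: [-2.96, 2.96], [-0.34, 2.1], [-1.41, 1.46], [0.24, 2.44], [-1.37, 4.51], [0.17, 1.92], [-2.96, 2.96]. Speed limits (rad/s): [2.39, 2.39, 3.14, 3.14, 3.14, 3.14, 3.14].

## Interface

Orientations are given as a 3x3 rotation matrix whose columns are the frame's x, y, z axes.
In Python, from cell import observe, vision, job, env gives the robot as it stands.
- The arm moves only by the tool move_arm, never from a script. Its argument "moves" is text: rows parted by semicolons, each of 5 numbers parted by spaces: the shift along the world's x, y, z in m, then the turn about the world's z in degrees, then the finger opening in m, from 0 to 0.0854. In form: x y z spin grip; .... A call has 1 to 12 rows; each row shifts and turns the commanded pose from where the row before left it; what a row does not reach is not made up. A row lasts 1/12 s, in which the tool goes at most 41.7 mm and 7.16 degrees, less where a joint would pass 70% of its speed; a pose out of reach is approached as far as the arm can. A call with a gripper value outside its range is refused whole. The fingers move at their own pace and stop on an object; "squeeze" is the grip in N (left out, the last holds). Time passes only in rows, so rows that do not move let the fingers close. It gives the time, the measured TCP pose, the force, the opening and the grip force at its end, in the units of the state.
- observe(): the state, without advancing time (a new reading comes with each control period).
- vision.capture(name): name is "scene" or "top"; returns the picture (400x640x3 uint8, blue, green, red); there is no depth.
- vision.calibration(name): a dict with "mtx" (3x3 intrinsics, pixels), "dist" ([k1, k2, p1, p2, k3] as OpenCV has them; the pictures are not rectified), "xyz" and "attitude" of the camera in the world. Camera axes: x right, y down, z forward; pixel columns grow to the right and rows downward; lengths in m; the calibration is good to about 2 mm. A picture is of the moment at which its call begins. calibration takes no time and is no camera call.
- job.job_done(): hands the job in; it is judged then, once.
The state is a dict: "clock": time; "joint_pos": joint angles; "joint_velocities": joint speeds; "tau": joint torques, N m; "position": TCP position; "eef_rot": TCP orientation; "wrist_force": force on the tool from outside, world axes, zero at the start; "torque": the same for the moment, N m; "grip_width": finger opening in m; "grip_force": force on a finger pad.
Only numpy, scipy, OpenCV 4.12 (cv2) and the standard library are available. Lean on these libraries where they do the work, as an engineer would, in place of code of your own. Each camera call takes 0.05 s, during which the arm holds its last target. There are 200 camera calls.

## Task

Sweep the three loose screw caps off the prep board into the shallow open tray beside it, pushing them across the board with the fingertips and never picking them up. Leave the two capped vials standing on the board, and everything else on the bench, where they are.

Things in the scene. Friction and masses are not known exactly. Their poses are not given: they have to be found in the camera images.
- board: fixed grey plastic prep board with a flat top and no rim, 240 mm along its x, 220 mm along its y, 25 mm thick; origin at the centre of its underside on the bench, z up. Caps and vials stand on it side by side about 45 mm apart along its x, at most 95 mm from its middle in x and 40 mm in y, in any order. One of its two long (y) edges adjoins the tray and the other the slide box
- tray: fixed open steel tray, 240 mm along its x, 100 mm along its y, with 3 mm walls and floor and its rim 22 mm above the bench (3 mm below the board's top). It lies along the +y or the -y edge of the board with a 1 mm gap, its centre 161 mm from the board's centre, axes parallel to the board's; origin at the centre of its underside, z up
- cap_a: loose white plastic screw cap, a disc 32 mm across and 14 mm high, about 10 to 18 g, lying flat on the board; origin at its centre (7 mm above the board's top), z is its axis
- cap_b: loose white plastic screw cap, a disc 32 mm across and 14 mm high, about 10 to 18 g, lying flat on the board; origin at its centre (7 mm above the board's top), z is its axis
- cap_c: loose white plastic screw cap, a disc 32 mm across and 14 mm high, about 10 to 18 g, lying flat on the board; origin at its centre (7 mm above the board's top), z is its axis
- vial_a: small closed amber glass vial with a white cap, 22 mm across, 49 mm tall, standing upright on the board among the loose caps; origin at the centre of its underside, z up; to be left standing where it is
- vial_b: small closed amber glass vial with a white cap, 22 mm across, 49 mm tall, standing upright on the board among the loose caps; origin at the centre of its underside, z up; to be left standing where it is
- slidebox: fixed closed flat white box for glass slides, 240 mm along x, 100 mm along y, 20 mm high, along the board's other y edge, across from the tray; origin at the centre of its underside; no part in the job
- rack: clear plastic tube rack with capped tubes, 57 x 202 mm, 80 mm tall, at the back of the bench; origin at the centre of its underside; leave it
- reagent: white plastic bottle, 68 mm across, 160 mm tall, at the left; origin at the centre of its underside; leave it
- measure: glass measuring cylinder on a blue foot, foot 78 mm across, tube 28 mm, 200 mm tall, at the right; origin at the centre of its underside; leave it
- beaker: glass beaker, 70 mm across, 85 mm tall, at the right; origin at the centre of its underside; leave it
- marker: black marker pen, 130 x 13 x 12 mm, lying at the right of the bench; origin at the centre of its underside, x along it; leave it

How it is judged:
At the end, for the whole second after the job is handed in: All three caps lie at rest inside the tray: each cap's centre between its walls (within 115 mm of the tray's centre along x and 46 mm along y) and less than 27 mm above the bench. The vials and the other loose things are within 15 mm of where they started and upright (tilt under 0.2 rad) (x of cap_a in the frame of tray between -0.115 and 0.115 m and y of cap_a in the frame of tray between -0.046 and 0.046 m and z of each of cap_a, cap_b, cap_c in the frame of tray below 0.027 m and linear speed of each of cap_a, cap_b, cap_c below 0.02 m/s and x of cap_b in the frame of tray between -0.115 and 0.115 m and y of cap_b in the frame of tray between -0.046 and 0.046 m and x of cap_c in the frame of tray between -0.115 and 0.115 m and y of cap_c in the frame of tray between -0.046 and 0.046 m and distance of each of vial_a, vial_b, rack, reagent, measure, beaker, marker from where it was at the start of the episode below 0.015 m and angle between each of vial_a, vial_b, rack, reagent, measure, beaker, marker's own z axis and vertical below 0.2 rad); the robot touches nothing.
It fails at once if a cap is picked up: its centre rises more than 16 mm above where it lay on the board (height (world z) of any of cap_a, cap_b, cap_c above 0.048 m).
It fails at once if a vial or another bystander is moved more than 15 mm or tipped by more than 0.35 rad (distance of any of vial_a, vial_b, rack, reagent, measure, beaker, marker from where it was at the start of the episode above 0.015 m or angle between any of vial_a, vial_b, rack, reagent, measure, beaker, marker's own z axis and vertical above 0.35 rad).
It also fails if it takes over 48 s, if anything falls off the work surface, if the arm or the gripper's body presses on something with over 40 N, if the wrist force passes 120 N, or if a joint passes its speed limit or range.

## Working session

There is one attempt and no reset: what is moved stays moved. The work goes in short steps, Python scripts to look and compute and a tool call to move; the robot and the scene stay as the last step left them, time stands still between calls to the robot, and variables do not carry over. Pictures are saved under pics/ and viewed, at most 10 in all, crops included, and the job is handed in when it is done.

Besides the shell and the picture viewer there is one more tool, called after "Emit:" by a JSON object that holds its "method" and its "body". move_arm: Moves the arm, as the interface text tells. Its arguments: {"type":"object","properties":{"moves":{"type":"string"},"squeeze":{"type":"number"}},"required":["moves"]}

```bash
mkdir -p pics
python3 - <<'E'
from cell import observe, vision, env
import cv2
for n in("scene","top"):
    cv2.imwrite(f"pics/{n}0.png",vision.capture(n)); print(vision.calibration(n))
s=observe();print(s["position"],s["eef_rot"],s["clock"],env.tcp_to_grasp)
E
```

```text
{'mtx': array([[509.90227766,   0.        , 320.16988071],
       [  0.        , 509.90227766, 197.59387127],
       [  0.        ,   0.        ,   1.        ]]), 'dist': array([0.02911683, 0.        , 0.        , 0.        , 0.        ]), 'xyz': array([1.68953623, 0.15704803, 0.87715836]), 'attitude': array([[-0.17850879,  0.59607957, -0.7828306 ],
       [ 0.98393769,  0.10724212, -0.14270864],
       [-0.00111329, -0.79573128, -0.60564882]])}
{'mtx': array([[505.80372849,   0.        , 326.03839762],
       [  0.        , 505.80372849, 204.22109056],
       [  0.        ,   0.        ,   1.        ]]), 'dist': array([-0.07995018,  0.        ,  0.        ,  0.        ,  0.        ]), 'xyz': array([ 0.32244594, -0.02836801,  1.53552964]), 'attitude': array([[ 0.05856513, -0.97777511,  0.20131058],
       [-0.99828168, -0.05696759,  0.01372508],
       [-0.00195186, -0.20176848, -0.9794313 ]])}
[0.2705951  0.61776387 0.21018309] [[-9.16005339e-01  4.01165682e-01 -5.60828605e-04]
 [ 4.01166053e-01  9.16003940e-01 -1.60651198e-03]
 [-1.30756263e-04 -1.69655895e-03 -9.99998552e-01]] 0.1 0.0187
```

View pics/top0.png

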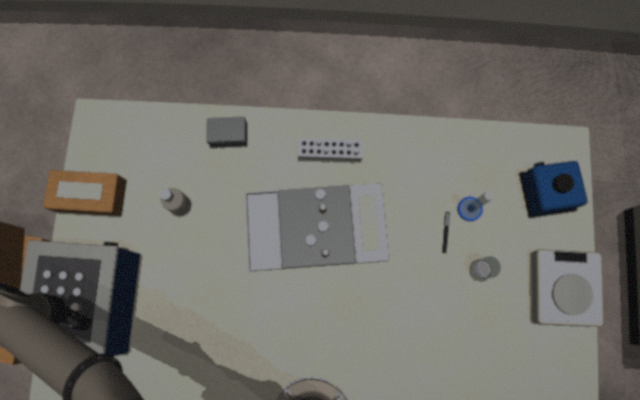

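View pics/scene0.png

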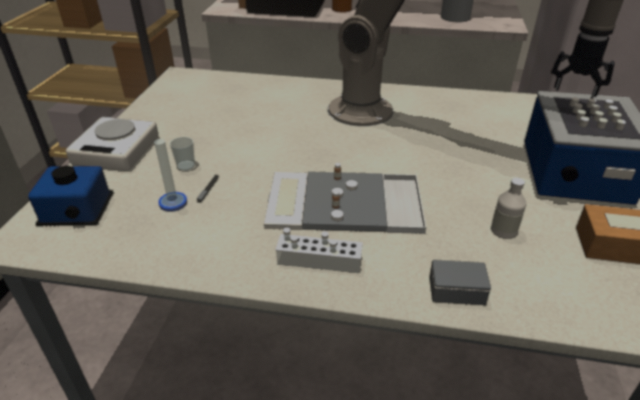

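The top view shows the board centred near (317,227). The tray is at its left (263,231), on the +y side, and the labelled slide box is at its right (370,222). Caps are near (320,194), (323,226) and (311,240), with vials near (323,208) and (325,252). Next I enlarge and measure.

```bash
cat > h.py <<'E'
import numpy as np, cv2
from cell import vision
def ray(n,px,z):
    c=vision.calibration(n)
    u=cv2.undistortPoints(np.array(px,float).reshape(-1,1,2),c["mtx"],c["dist"]).reshape(-1,2)
    d=np.c_[u,np.ones(len(u))]@np.array(c["attitude"]).T
    o=np.array(c["xyz"]); return o+d*((z-o[2])/d[:,2])[:,None]
E
python3 - <<'E'
from h import *
t=cv2.imread("pics/top0.png"); s=cv2.imread("pics/scene0.png")
a=cv2.resize(t[175:280,240:395],None,fx=5,fy=5,interpolation=cv2.INTER_CUBIC)
cv2.imwrite("pics/topc.png",a)
cv2.imwrite("pics/scc.png",cv2.resize(s[155:240,260:430],None,fx=4.7,fy=4.7,interpolation=cv2.INTER_CUBIC))
g=cv2.cvtColor(t,cv2.COLOR_BGR2GRAY)
roi=g[175:280,240:395]; print(roi[52,::8], roi[45:60,75:90].max())
# board mask: darker grey
m=((g>85)&(g<135)).astype(np.uint8); 
for lo,hi in((90,130),(100,140),(110,150)):
    m=np.zeros_like(g);m[175:280,240:395]=((roi>lo)&(roi<hi));m=cv2.morphologyEx(m,cv2.MORPH_OPEN,np.ones((3,3)))
    c=max(cv2.findContours(m,0,2)[0],key=cv2.contourArea);r=cv2.minAreaRect(c);b=cv2.boxPoints(r)
    print(lo,r,ray("top",b,.025)[:,:2].round(3).tolist())
E
```

```text
[141 121 142 144 143 103 108 109 107 110 143 119 107 109 103 143 144 145
 140 143] 146
90 ((300.8716125488281, 228.0110626220703), (80.8381118774414, 106.17517852783203), 85.07289123535156) [[0.656, 0.245], [0.703, -0.078], [0.458, -0.111], [0.412, 0.202]]
100 ((316.1392517089844, 226.2981414794922), (82.60107421875, 143.34779357910156), 85.74114990234375) [[0.661, 0.255], [0.72, -0.183], [0.468, -0.21], [0.411, 0.213]]
110 ((317.0, 227.0), (104.0, 154.0), 90.0) [[0.71, 0.264], [0.737, -0.211], [0.418, -0.222], [0.392, 0.235]]
```

View pics/topc.png

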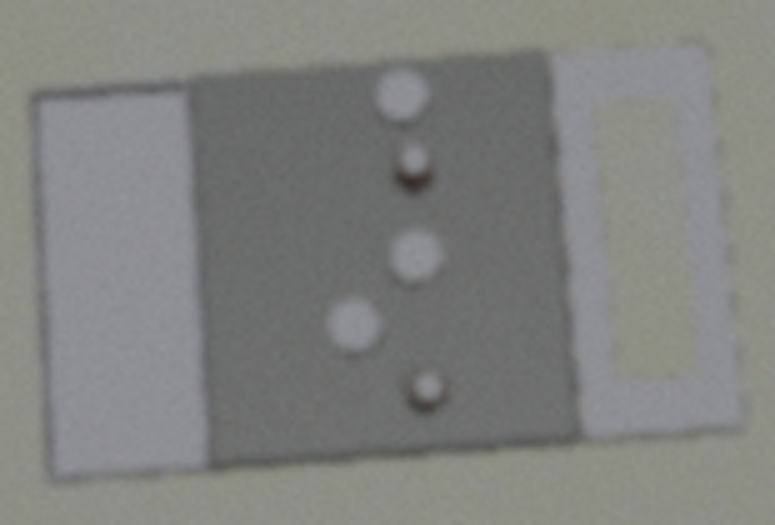

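View pics/scc.png

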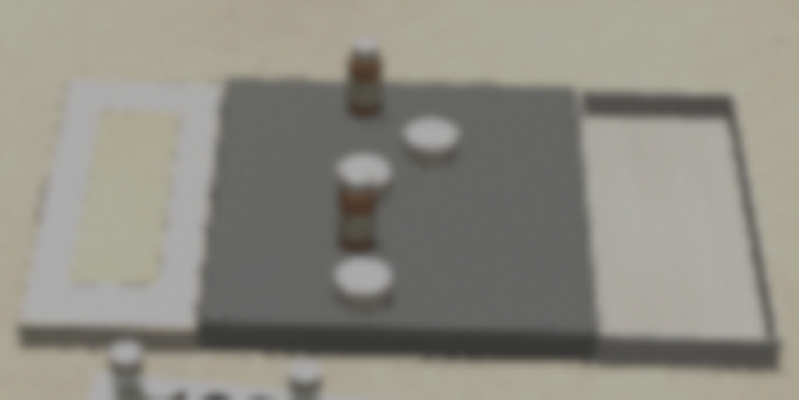

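Tray confirmed on the left (+y) side of the top view. In the enlarged crop the caps are at about (402,95), (415,254) and (354,323), the vial tops at (414,157) and (428,385). The board's corners are (190,76), (550,52), (580,437) and (208,466).

Run:
```python
from h import *
a=cv2.imread("pics/topc.png"); g=cv2.cvtColor(a,cv2.COLOR_BGR2GRAY)
f=lambda p:(np.array(p,float)+.5)/5-.5+[240,175]
P=ray("top",f([(190,76),(550,52),(580,437),(208,466)]),.025)[:,:2]
print("corners",P.round(4).tolist(),"centre",P.mean(0).round(4),[round(np.linalg.norm(P[i]-P[i-1]),3) for i in range(4)])
ux=(P[0]+P[1]-P[2]-P[3]);uy=(P[0]+P[3]-P[1]-P[2])
print("angles",np.degrees(np.arctan2(ux[1],ux[0])),np.degrees(np.arctan2(-uy[0],uy[1])))
th=np.mean([np.arctan2(ux[1],ux[0]),np.arctan2(-uy[0],uy[1])]);R=np.array([[np.cos(th),-np.sin(th)],[np.sin(th),np.cos(th)]])
m=np.zeros_like(g);m[60:430,225:530]=(g[60:430,225:530]>124)*255
for c in cv2.findContours(m,0,2)[0]:
    if cv2.contourArea(c)<200: continue
    M=cv2.moments(c);p=(M["m10"]/M["m00"],M["m01"]/M["m00"]);A=M["m00"]
    z=.039 if A>1500 else .074
    w=ray("top",f([p]),z)[0,:2]
    print(A,np.round(p,1),z,"world",w.round(4),"board",((w-P.mean(0))@R).round(4))
# scene check
f2=lambda p:np.array(p,float)/4.7+[260,155]
print("scene caps",ray("scene",f2([(363,275),(363,170),(431,134)]),.039)[:,:2].round(3).tolist(),"vial bases",ray("scene",f2([(356,244),(364,111)]),.025)[:,:2].round(3).tolist(),"tops",ray("scene",f2([(365,47)]),.074)[:,:2].round(3))
S=ray("scene",f2([(200,325),(597,330),(578,88),(226,80)]),.025)[:,:2];print(S.round(3).tolist(),S.mean(0))
```

```text
corners [[0.6694, 0.1439], [0.6973, -0.076], [0.4624, -0.1055], [0.4322, 0.1148]] centre [0.5653 0.0193] [np.float64(0.239), np.float64(0.222), np.float64(0.237), np.float64(0.222)]
angles 7.083727263704213 7.531523090873164
309.0 [428.2 384.9] 0.074 world [ 0.4829 -0.0138] board [-0.086  -0.0223]
1919.0 [353.2 323.1] 0.039 world [0.521  0.0333] board [-0.0422  0.0196]
1820.0 [416.1 254. ] 0.039 world [ 0.5648 -0.0016] board [-0.0032 -0.0206]
341.5 [414.1 157.5] 0.074 world [0.6166 0.0024] board [ 0.0487 -0.0233]
1746.5 [401.7  93.2] 0.039 world [0.6629 0.0131] board [ 0.096  -0.0186]
924.0 [280.   63.8] 0.074 world [0.6687 0.0854] board [0.1109 0.0525]
scene caps [[0.666, 0.016], [0.569, 0.001], [0.526, 0.035]] vial bases [[0.621, 0.005], [0.49, -0.011]] tops [[ 0.492 -0.011]]
[[0.708, -0.068], [0.673, 0.147], [0.441, 0.117], [0.472, -0.101]] [0.57345292 0.02357884]
```

Emit:
{"method": "move_arm", "body": {"moves": "0.013 -0.031 0 -4.9 0; 0.013 -0.031 0 -4.9 0; 0.013 -0.031 0 -4.9 0; 0.013 -0.031 0 -4.9 0; 0.013 -0.031 0 -4.9 0; 0.013 -0.031 0 -4.9 0; 0.013 -0.031 0 -4.9 0; 0.013 -0.031 0 -4.9 0; 0.013 -0.031 0 -4.9 0; 0.013 -0.031 0 -4.9 0; 0.013 -0.031 0 -4.9 0; 0.013 -0.031 0 -4.9 0"}}

```text
clock: 1.1
position: [0.4269, 0.2446, 0.2109]
eef_rot: [[-0.127, 0.992, -0.0], [0.992, 0.127, -0.0], [-0.0, -0.0, -1.0]]
wrist_force: [0.0, 0.9, 0.4]
grip_width: 0.0004
grip_force: 0.0
```

Emit:
{"method": "move_arm", "body": {"moves": "0.0126 -0.031 0 0 0; 0.0126 -0.031 0 0 0; 0.0126 -0.031 0 0 0; 0.0126 -0.031 0 0 0; 0.0126 -0.031 -0.02 0 0; 0.0126 -0.031 -0.02 0 0; 0.0126 -0.031 -0.03 0 0; 0.0126 -0.031 -0.03 0 0; 0 0 0 0 0; 0 0 0 0 0"}}

```text
clock: 1.93
position: [0.5244, 0.0005, 0.1137]
eef_rot: [[-0.127, 0.992, -0.004], [0.992, 0.127, -0.002], [-0.001, -0.004, -1.0]]
wrist_force: [0.5, -0.1, 0.4]
grip_width: 0.0001
grip_force: 0.0
```

Run:
```python
from h import *
from cell import observe
print(observe()["position"])
t=vision.capture("top")[175:280,240:395]; s=vision.capture("scene")[130:240,260:430]
a=cv2.resize(t,None,fx=4,fy=4,interpolation=2); b=cv2.resize(s,None,fx=3.6,fy=3.6,interpolation=2)
cv2.imwrite("pics/d1.png",np.vstack([np.pad(x[:290] if i else x[:300],((0,0),(0,640-x.shape[1]),(0,0))) for i,x in enumerate((a,b[60:]))]))
```

```text
[5.24424101e-01 4.97160804e-04 1.13732762e-01]
```

View pics/d1.png

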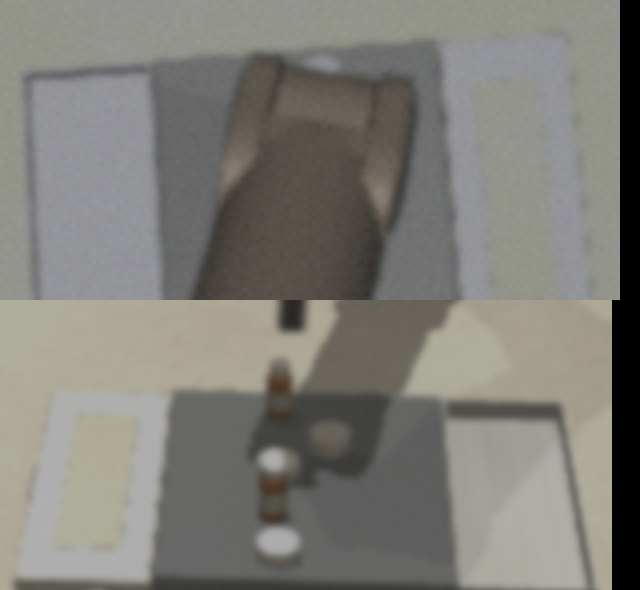

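The lower (scene) half shows the shut fingertips at about (291,330), the caps and vials still in place. The arm hides the top view. I use the fingertip to check the scene camera against the robot.

Run:
```python
from h import *
print(ray("scene",[(260+291/3.6,130+90/3.6)],.1137))
g=cv2.imread("pics/d1.png",0)[300:400,270:310]; print(g[5:36:3].tolist()[0],(g[20]<60).nonzero()[0]+270,(g[:,20]<60).nonzero()[0].max()+300)
```

```text
[[ 0.50048409 -0.00124056  0.1137    ]]
[163, 161, 158, 155, 150, 142, 134, 127, 118, 105, 95, 87, 76, 66, 59, 54, 48, 45, 43, 42, 41, 40, 41, 41, 41, 42, 43, 46, 47, 50, 56, 64, 71, 80, 92, 103, 111, 121, 133, 141] [283 284 285 286 287 288 289 290 291 292 293 294 295 296 297 298 299] 327
```

Run:
```python
from h import *
from cell import observe
s=observe();p=np.array(s["position"])
c=vision.calibration("scene");R=np.array(c["attitude"]).T
for d in([0,0,0],[.0145,0,0],[0,0,.0187],[0,0,.03]):
    print(d,cv2.projectPoints((p+d).reshape(1,3),cv2.Rodrigues(R)[0],-R@c["xyz"],c["mtx"],c["dist"])[0].ravel())
im=vision.capture("scene"); cv2.imwrite("pics/sc2.png",cv2.resize(im[100:220,280:400],None,fx=5,fy=5,interpolation=0))
```

```text
[0, 0, 0] [341.26564442 159.46591819]
[0.0145, 0, 0] [340.48361102 162.34167611]
[0, 0, 0.0187] [341.4318925  153.66324947]
[0, 0, 0.03] [341.53376737 150.11003695]
```

View pics/sc2.png

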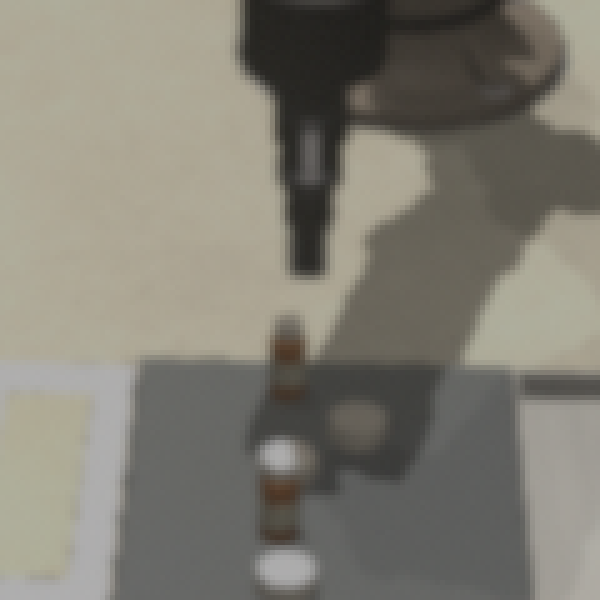

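Column of the fingertip (341.6) agrees with the projection, the row is ~5 px high, so the tip height needs checking close up. I descend carefully behind cap at (0.5235, 0.034).

Emit:
{"method": "move_arm", "body": {"moves": "0.004 -0.006 -0.01 0 0; 0 0 -0.012 0 0; 0 0 -0.012 0 0; 0 0 -0.012 0 0; 0 0 -0.012 0 0; 0 0 -0.012 0 0; 0 0 -0.012 0 0; 0 0 0 0 0; 0 0 0 0 0"}}

```text
clock: 2.83
position: [0.5291, -0.0034, 0.0326]
eef_rot: [[-0.131, 0.991, -0.002], [0.991, 0.131, -0.0], [-0.0, -0.002, -1.0]]
wrist_force: [1.1, 0.8, 0.7]
grip_width: -0.0001
grip_force: 0.0
```

Run:
```python
from h import *
im=vision.capture("scene"); cv2.imwrite("pics/sc3.png",cv2.resize(im[110:230,280:420],None,fx=5,fy=5,interpolation=2))
```

```text
(no output)
```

View pics/sc3.png

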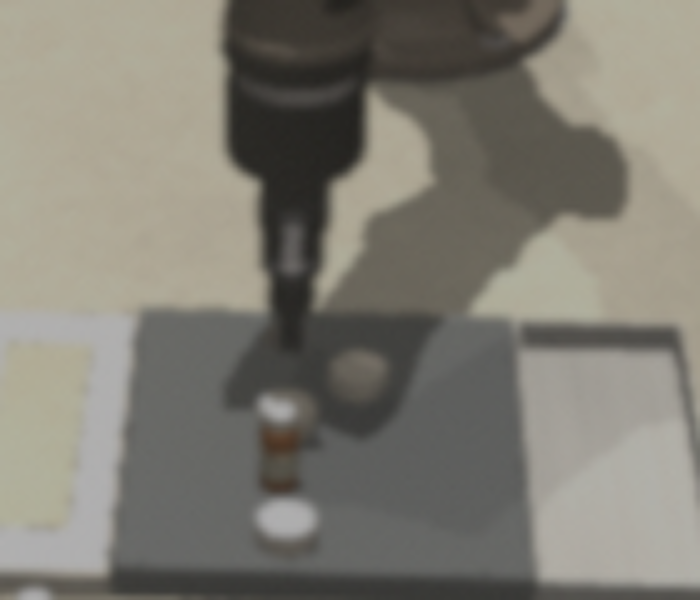

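The fingertip is at about (290,352), cap C3 at (357,375) to its right, and nothing is disturbed. I try a short push at TCP z 0.028.

Emit:
{"method": "move_arm", "body": {"moves": "0 0 -0.004 0 0; -0.001 0.008 0 0 0; -0.001 0.008 0 0 0; -0.001 0.008 0 0 0; -0.001 0.008 0 0 0; -0.001 0.008 0 0 0; -0.001 0.008 0 0 0; 0 0 0 0 0"}}

```text
clock: 3.55
position: [0.5235, 0.0475, 0.0294]
eef_rot: [[-0.134, 0.991, -0.0], [0.991, 0.134, 0.001], [0.001, -0.0, -1.0]]
wrist_force: [-0.8, -0.2, 0.6]
grip_width: 0.0001
grip_force: 0.0
```

Run:
```python
from h import *
im=vision.capture("scene"); cv2.imwrite("pics/sc4.png",cv2.resize(im[110:230,280:420],None,fx=5,fy=5,interpolation=2))
```

```text
(no output)
```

View pics/sc4.png

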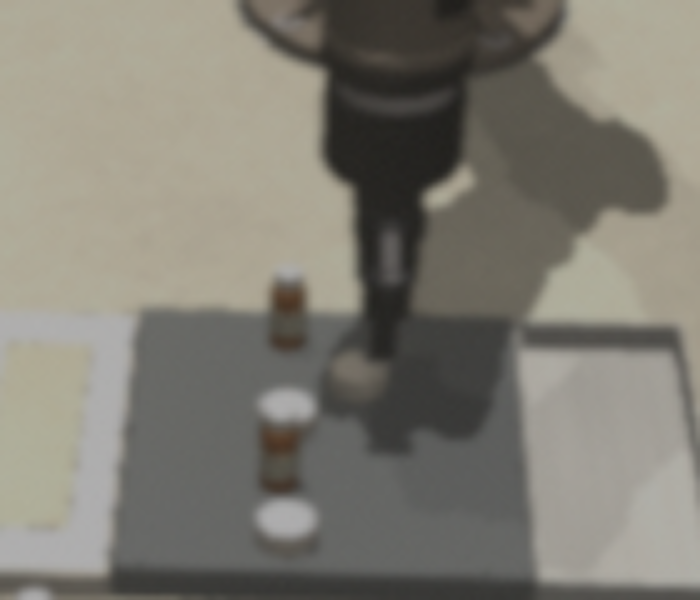

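The finger (tip ≈(380,358)) passed without moving the cap (357,375). It rides about 15 mm above where the TCP says, clear over the cap. I go back behind the cap and go down in small steps, watching the force.

Emit:
{"method": "move_arm", "body": {"moves": "0.001 -0.008 0.003 0 0; 0.001 -0.012 0 0 0; 0.001 -0.012 0 0 0; 0.001 -0.012 0 0 0; 0.001 -0.008 0 0 0; 0 0 0 0 0; 0 0 -0.003 0 0; 0 0 -0.002 0 0; 0 0 -0.002 0 0; 0 0 -0.002 0 0; 0 0 0 0 0"}}

```text
clock: 4.52
position: [0.5284, -0.0065, 0.0229]
eef_rot: [[-0.132, 0.991, -0.001], [0.991, 0.132, 0.0], [0.0, -0.001, -1.0]]
wrist_force: [-0.0, -0.5, 0.5]
grip_width: -0.0001
grip_force: 0.0
```

TCP is below the board's top with no contact force, so the tips really are higher. I continue down.

Emit:
{"method": "move_arm", "body": {"moves": "0 0 -0.002 0 0; 0 0 -0.002 0 0; 0 0 -0.002 0 0; 0 0 -0.001 0 0; 0 0 0 0 0"}}

```text
clock: 4.93
position: [0.5285, -0.0072, 0.0162]
eef_rot: [[-0.131, 0.991, -0.0], [0.991, 0.131, -0.0], [0.0, -0.0, -1.0]]
wrist_force: [0.0, -0.6, 1.3]
grip_width: 0.0001
grip_force: 0.0
```

Emit:
{"method": "move_arm", "body": {"moves": "-0.001 0.008 0 0 0; -0.001 0.008 0 0 0; -0.001 0.008 0 0 0; -0.001 0.008 0 0 0; -0.001 0.008 0 0 0; -0.001 0.008 0 0 0; -0.001 0.008 0 0 0; 0 0 0 0 0"}}

```text
clock: 5.6
position: [0.5215, 0.0513, 0.0164]
eef_rot: [[-0.134, 0.991, -0.0], [0.991, 0.134, 0.001], [0.001, -0.0, -1.0]]
wrist_force: [-0.8, 0.3, 0.5]
grip_width: -0.0001
grip_force: 0.0
```

Run:
```python
from h import *
im=vision.capture("scene"); cv2.imwrite("pics/sc5.png",cv2.resize(im[110:230,280:420],None,fx=5,fy=5,interpolation=2))
```

```text
(no output)
```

View pics/sc5.png

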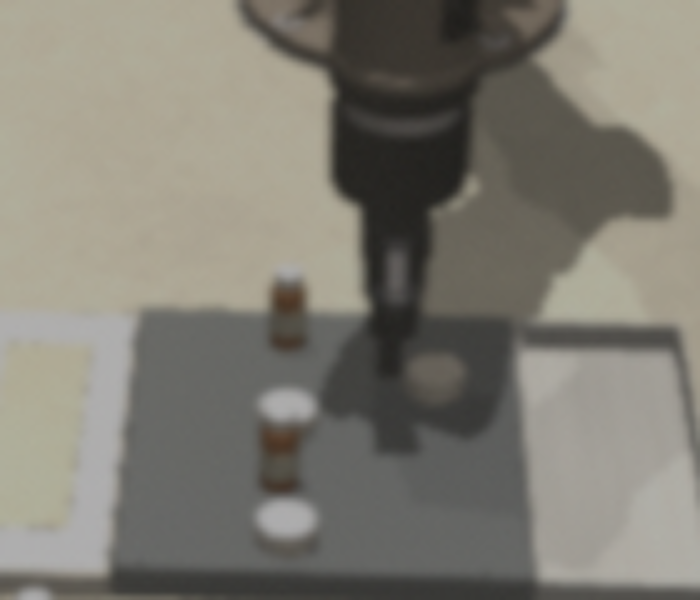

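The cap is being pushed now: it is at (436,377), with the finger behind it at (390,372). I check its lateral position before pushing on.

Run:
```python
from h import *
q=ray("scene",[(280+x/5,110+y/5) for x,y in((357,372),(436,373),(286,404),(286,518))],.039)[:,:2];print(q.round(4).tolist())
u=np.array([.991,.13]);print(q@u, np.array([.5215,.0513])@u,np.array([.5285,-.007])@u)
```

```text
[[0.5304, 0.035], [0.5236, 0.0787], [0.5674, 0.0003], [0.6661, 0.0155]]
[0.53020712 0.52907249 0.56229506 0.66211258] 0.5234755 0.5228335
```

Emit:
{"method": "move_arm", "body": {"moves": "0.001 0.008 0 0 0; 0 0.01 0 0 0; -0.001 0.01 0 0 0; -0.0013 0.01 0 0 0; -0.0013 0.01 0 0 0; -0.0013 0.01 0 0 0; -0.0013 0.01 0 0 0; -0.0013 0.01 0 0 0; -0.0013 0.006 0 0 0; 0 0 0 0 0; 0 -0.01 0.01 0 0; 0 -0.01 0.03 0 0"}}

```text
clock: 6.65
position: [0.5111, 0.1114, 0.0543]
eef_rot: [[-0.132, 0.991, -0.006], [0.991, 0.132, -0.003], [-0.002, -0.007, -1.0]]
wrist_force: [-0.2, -0.6, 0.6]
grip_width: -0.0002
grip_force: 0.0
```

Emit:
{"method": "move_arm", "body": {"moves": "0 0 0.025 0 0; 0.01 -0.02 0.025 0 0; 0.01 -0.026 0 0 0; 0.01 -0.026 0 0 0; 0.01 -0.026 0 0 0; 0.01 -0.026 0 0 0; 0.009 -0.026 0 0 0; 0 0 0 0 0; 0 0 -0.02 0 0; 0 0 -0.02 0 0; 0 0 -0.02 0 0; 0 0 0 0 0"}}

```text
clock: 7.65
position: [0.5698, -0.0383, 0.0439]
eef_rot: [[-0.13, 0.992, -0.006], [0.992, 0.13, -0.001], [0.0, -0.006, -1.0]]
wrist_force: [-1.6, 0.6, -1.0]
grip_width: 0.0002
grip_force: 0.0
```

```bash
cat > chk.py <<'E'
from h import *
import sys
im=vision.capture("scene"); cv2.imwrite("pics/%s.png"%sys.argv[1],im)
b=im.astype(int); g=im.mean(2)
# white caps: neutral bright blobs on the dark board region (polygon), upscaled
poly=np.array([(303,223),(386,224),(383,175),(309,173)])
m=np.zeros(g.shape,np.uint8); cv2.fillPoly(m,[poly],1)
w=((g>float(sys.argv[2]))&(m>0)).astype(np.uint8)
n,l,s,c=cv2.connectedComponentsWithStats(w)
for i in range(1,n):
    if s[i,4]>8: print("board blob",s[i],c[i].round(1),ray("scene",[c[i]],.039)[0,:2].round(3))
# tray: difference against first picture
o=cv2.imread("pics/scene0.png").astype(int)
m[:]=0; cv2.fillPoly(m,[np.array([(385,180),(416,180),(421,225),(388,225)])],1)
d=((np.abs(b-o).max(2)>18)&(m>0)).astype(np.uint8)
n,l,s,c=cv2.connectedComponentsWithStats(d)
for i in range(1,n):
    if s[i,4]>5: print("tray diff",s[i],c[i].round(1),ray("scene",[c[i]],.01)[0,:2].round(3), im[l==i].mean(0).round())
E
python3 chk.py k1 125; python3 -c "
from cell import observe;s=observe();print(s['position'],s['wrist_force'])"
```

```text
board blob [384 184   1  10  10] [384.  188.5] [0.534 0.127]
board blob [333 191   6   3  15] [335.7 191.9] [ 0.573 -0.003]
board blob [385 200   1   9   9] [385. 204.] [0.603 0.135]
board blob [331 210  12   8  80] [336.7 213.3] [0.665 0.014]
tray diff [391 191  14   8  71] [397.  194.8] [0.518 0.164] [115. 123. 126.]
[ 0.57092467 -0.03837926  0.04553968] [-0.63987962 -0.53419719  0.24532274]
```

C3 appears in the tray at about (0.518, 0.164). Now C2.

Emit:
{"method": "move_arm", "body": {"moves": "0 0 -0.012 0 0; 0 0 -0.01 0 0; 0 0 -0.006 0 0; 0 0 -0.002 0 0; -0.001 0.008 0 0 0; -0.001 0.008 0 0 0; -0.0011 0.008 0 0 0; -0.0011 0.008 0 0 0; -0.0011 0.008 0 0 0; -0.0011 0.008 0 0 0; -0.0011 0.008 0 0 0; 0 0 0 0 0"}}

```text
clock: 8.7
position: [0.5653, 0.0215, 0.0165]
eef_rot: [[-0.134, 0.991, -0.0], [0.991, 0.134, 0.001], [0.001, -0.0, -1.0]]
wrist_force: [-0.6, -0.1, 0.2]
grip_width: 0.0002
grip_force: 0.0
```

```bash
python3 chk.py k2 90
```

```text
board blob [ 303  173   84   52 2701] [342.  203.1] [0.62  0.021]
board blob [350 189   9   6  46] [354.3 191.5] [0.562 0.047]
tray diff [391 191  14   8  76] [397.1 194.8] [0.517 0.164] [116. 123. 126.]
```

Emit:
{"method": "move_arm", "body": {"moves": "-0.0013 0.01 0 0 0; -0.0013 0.01 0 0 0; -0.0013 0.01 0 0 0; -0.0013 0.01 0 0 0; -0.0013 0.01 0 0 0; -0.0013 0.01 0 0 0; -0.0013 0.01 0 0 0; -0.0013 0.01 0 0 0; -0.0013 0.01 0 0 0; -0.0013 0.01 0 0 0; -0.0013 0.01 0 0 0; -0.0013 0.007 0 0 0"}}

```text
clock: 9.75
position: [0.5496, 0.1377, 0.0164]
eef_rot: [[-0.132, 0.991, -0.0], [0.991, 0.132, 0.001], [0.001, -0.0, -1.0]]
wrist_force: [-0.1, 1.3, -0.3]
grip_width: -0.0004
grip_force: 0.0
```

Emit:
{"method": "move_arm", "body": {"moves": "0 0 0 0 0; 0 -0.01 0.01 0 0; 0 -0.01 0.03 0 0; 0 0 0.025 0 0; 0.01 -0.012 0.025 0 0; 0.02 -0.024 0 0 0; 0.02 -0.024 0 0 0; 0.02 -0.024 0 0 0; 0.02 -0.024 0 0 0; 0.019 -0.02 0 0 0; 0.01 -0.016 0 0 0; 0 0 0 0 0"}}

```text
clock: 10.75
position: [0.6701, -0.0362, 0.1076]
eef_rot: [[-0.124, 0.992, 0.002], [0.992, 0.124, -0.004], [-0.005, 0.002, -1.0]]
wrist_force: [-0.9, -0.5, 0.0]
grip_width: 0.0002
grip_force: 0.0
```

```bash
python3 chk.py k3 120
```

```text
board blob [383 179   2  19  22] [383.6 187.6] [0.53  0.125]
board blob [385 200   1   9   9] [385. 204.] [0.603 0.135]
tray diff [387 191  18  16 150] [393.3 197.8] [0.533 0.155] [120. 128. 132.]
```

Emit:
{"method": "move_arm", "body": {"moves": "0.001 0 -0.025 0 0; 0 0 -0.025 0 0; 0 0 -0.025 0 0; 0 0 -0.012 0 0; 0 0 -0.004 0 0; 0 0 0 0 0; -0.001 0.01 0 0 0; -0.0013 0.01 0 0 0; -0.0013 0.01 0 0 0; -0.0013 0.01 0 0 0; -0.0013 0.01 0 0 0; 0 0 0 0 0"}}

```text
clock: 11.8
position: [0.6643, 0.0254, 0.0163]
eef_rot: [[-0.135, 0.991, 0.002], [0.991, 0.135, 0.001], [0.001, 0.002, -1.0]]
wrist_force: [-0.2, -0.1, 2.6]
grip_width: -0.0003
grip_force: 1.2
```

```bash
python3 chk.py k4 110
```

```text
board blob [383 184   3  27  37] [384.1 195.4] [0.565 0.129]
tray diff [385 180   7   7  30] [387.1 182.1] [0.46  0.132] [110. 115. 117.]
tray diff [387 191  18  16 145] [393.7 197.9] [0.534 0.156] [119. 127. 131.]
```

Run:
```python
from h import *
g=cv2.imread("pics/k4.png",0)
print(g[198:224,322:376:2])
```

```text
[[104 103 102 103  99  71  52  45  61  86  90  61  43  53  65  64  65  65
   64  63  64  64  64  64  65  64  69]
 [104 104 103 104 100  72  52  49  63  93  96  67  51  55  64  64  64  64
   64  64  64  64  64  63  64  64  73]
 [103 103 103 103 100  74  58  51  62  95  97  68  54  58  64  64  65  65
   64  64  64  64  64  64  63  66  83]
 [103 103 103 102 100  77  65  56  57  81  83  59  53  61  65  64  64  64
   64  64  63  65  64  64  64  68  91]
 [104 103 104 103 100  78  71  57  47  60  62  47  50  64  65  65  64  65
   63  64  64  64  63  64  64  74  96]
 [103 104 102 103  99  77  73  58  41  48  47  41  50  64  65  64  64  64
   64  64  64  64  64  64  66  82  99]
 [104 104 103 103  99  75  73  57  39  41  42  37  50  64  64  65  64  64
   64  65  66  64  63  64  68  91 101]
 [103 104 103 103 100  71  69  52  37  40  39  37  50  64  64  64  64  64
   64  64  64  64  64  64  70  96 102]
 [103 104 103 102  98  69  59  48  38  39  38  37  50  64  65  64  65  64
   64  64  65  65  64  64  73  98 102]
 [104 103 104 104  99  68  53  47  40  37  38  40  53  64  65  64  64  64
   65  65
[... 1138 characters left out ...]
  69  90  95  95  95]
 [104 103  87  68  66  66  66  65  64  60  59  67  77  84  90  92  86  73
   60  60  59  62  76  93  95  95  95]
 [103 102  81  68  67  66  67  66  62  60  60  64  74  81  86  87  82  68
   59  59  59  63  84  95  95  95  95]
 [104 101  81  67  67  67  67  66  61  59  60  62  68  78  83  82  75  64
   60  59  59  67  90  94  94  94  96]
 [103 101  85  69  68  67  66  66  62  61  60  60  64  71  76  74  67  60
   59  59  60  76  92  94  95  95  95]
 [103 100  86  70  69  71  67  66  63  60  59  61  60  64  66  64  62  60
   59  60  63  85  94  95  95  95  94]
 [ 93  92  84  72  69  75  67  65  62  61  60  60  61  61  61  61  61  61
   61  61  68  89  95  94  95  94  94]]
```

Emit:
{"method": "move_arm", "body": {"moves": "-0.0014 0.01 0 0 0; -0.0014 0.01 0 0 0; -0.0014 0.01 0 0 0; -0.0014 0.01 0 0 0; -0.0014 0.01 0 0 0; -0.0014 0.01 0 0 0; -0.0014 0.01 0 0 0; -0.0014 0.01 0 0 0; -0.0014 0.01 0 0 0; -0.0014 0.01 0 0 0; -0.0014 0.01 0 0 0; -0.0014 0.01 0 0 0"}}

```text
clock: 12.85
position: [0.6467, 0.1429, 0.0155]
eef_rot: [[-0.131, 0.991, 0.0], [0.991, 0.131, 0.0], [0.0, 0.0, -1.0]]
wrist_force: [-0.9, -0.1, -0.1]
grip_width: -0.0001
grip_force: 0.0
```

Emit:
{"method": "move_arm", "body": {"moves": "-0.001 0.006 0 0 0; 0 0 0 0 0; 0 -0.01 0.01 0 0; 0 -0.01 0.03 0 0; 0 -0.02 0.04 0 0; -0.01 -0.02 0.04 0 0; -0.01 -0.03 0.04 0 0; -0.01 -0.03 0.02 0 0; -0.01 -0.03 0 0 0; -0.01 -0.035 0 0 0; -0.01 -0.035 0 0 0; -0.01 -0.035 0 0 0"}}

```text
clock: 13.85
position: [0.5773, -0.1022, 0.1829]
eef_rot: [[-0.129, 0.992, 0.001], [0.992, 0.129, -0.0], [-0.0, 0.001, -1.0]]
wrist_force: [0.4, -0.3, 0.6]
grip_width: -0.0001
grip_force: 0.0
```

Emit:
{"method": "move_arm", "body": {"moves": "-0.01 -0.035 0 0 0; -0.01 -0.035 0 0 0; -0.01 -0.035 0 0 0; -0.01 -0.035 0 0 0; 0 0 0 0 0; 0 0 0 0 0"}}

```text
clock: 14.35
position: [0.5362, -0.2433, 0.1828]
eef_rot: [[-0.123, 0.992, 0.0], [0.992, 0.123, -0.001], [-0.001, 0.0, -1.0]]
wrist_force: [0.5, 0.9, 0.4]
grip_width: 0.0003
grip_force: 0.0
```

```bash
python3 chk.py k5 125
python3 - <<'E'
from h import *
t=vision.capture("top")[175:280,240:395]; s=cv2.imread("pics/k5.png")[155:240,260:430]
a=cv2.resize(t,None,fx=2.8,fy=2.8,interpolation=2); b=cv2.resize(s,None,fx=3.5,fy=3.5,interpolation=2)
w=max(a.shape[1],b.shape[1])
cv2.imwrite("pics/fin.png",np.vstack([np.pad(x,((0,0),(0,w-x.shape[1]),(0,0))) for x in(a,b)])[:600])
E
```

```text
board blob [383 181   2  17  20] [383.7 188.4] [0.533 0.126]
board blob [333 190   6   4  21] [335.6 191.6] [ 0.572 -0.003]
board blob [385 200   1   9   9] [385. 204.] [0.603 0.135]
tray diff [387 191  17  16 133] [393.2 198. ] [0.534 0.155] [120. 126. 129.]
tray diff [387 216   8  10  41] [390.  221.6] [0.639 0.153] [122. 129. 133.]
```

View pics/fin.png

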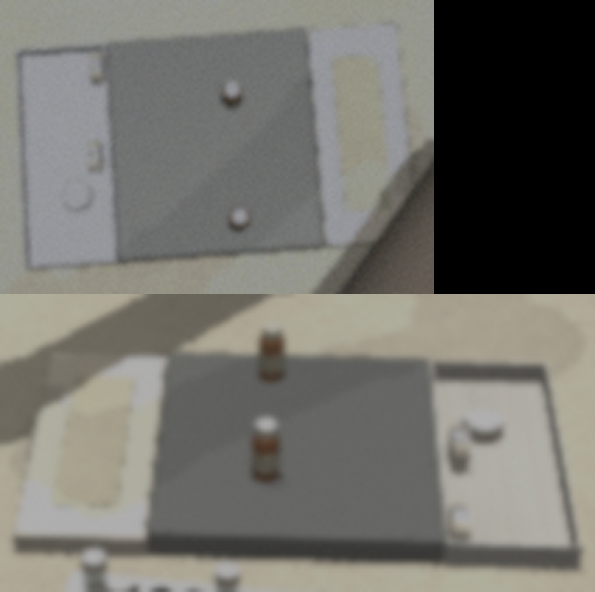

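Top half: the board holds only the two vials. One cap lies flat in the tray at (77,193), and two stand on edge against its board-side wall at (95,155) and (96,72). That may already satisfy the limits, but I will tip them flat by pushing a bit further, so I get their positions.

Run:
```python
from h import *
f=lambda x,y:(240+x/2.8,175+y/2.8)
q=ray("top",[f(95,155),f(96,72),f(77,193)],.022)[:,:2]+[.003,.001]
c=np.array([.569,.0215]);u=np.array([.991,.13]);v=np.array([-.13,.991])
for p in q: print(p.round(4),"board xy",((p-c)@u).round(4),((p-c)@v).round(4))
for l in((q[0]-c)@u,(q[1]-c)@u):
    for y in(.095,.155): print("TCP",(c+l*u+y*v).round(4))
```

```text
[0.5467 0.1466] board xy -0.0058 0.1268
[0.6383 0.1527] board xy 0.0857 0.121
[0.5044 0.1627] board xy -0.0457 0.1483
TCP [0.5509 0.1149]
TCP [0.5431 0.1743]
TCP [0.6416 0.1268]
TCP [0.6338 0.1862]
```

Emit:
{"method": "move_arm", "body": {"moves": "0.0096 0.033 0 0 0; 0.0096 0.033 0 0 0; 0.0096 0.033 0 0 0; 0.0096 0.033 0 0 0; 0.0096 0.033 0 0 0; 0.0096 0.033 0 0 0; 0.0096 0.033 0 0 0; 0.0096 0.033 0 0 0; 0.0096 0.033 0 0 0; 0.0096 0.033 0 0 0; 0.0096 0.033 0 0 0; 0 0 0 0 0"}}

```text
clock: 15.45
position: [0.6444, 0.1368, 0.181]
eef_rot: [[-0.145, 0.989, -0.0], [0.989, 0.145, 0.005], [0.005, 0.001, -1.0]]
wrist_force: [0.2, 2.0, -0.0]
grip_width: -0.0005
grip_force: 0.0
```

Emit:
{"method": "move_arm", "body": {"moves": "0 0 -0.035 0 0; 0 0 -0.035 0 0; 0 0 -0.035 0 0; 0 0 -0.035 0 0; 0 0 -0.02 0 0; 0 0 -0.006 0 0; 0 0 -0.002 0 0; 0 0 0 0 0"}}

```text
clock: 16.12
position: [0.6446, 0.1251, 0.0145]
eef_rot: [[-0.132, 0.991, 0.001], [0.991, 0.132, 0.0], [0.0, 0.001, -1.0]]
wrist_force: [0.7, -0.5, 0.7]
grip_width: -0.0004
grip_force: 0.0
```

Emit:
{"method": "move_arm", "body": {"moves": "-0.0008 0.006 0 0 0; -0.0008 0.006 0 0 0; -0.0008 0.006 0 0 0; -0.0008 0.006 0 0 0; -0.0008 0.006 0 0 0; -0.0008 0.006 0 0 0; -0.0008 0.006 0 0 0; -0.0008 0.006 0 0 0; 0 0 0 0 0"}}

```text
clock: 16.87
position: [0.6375, 0.1753, 0.014]
eef_rot: [[-0.134, 0.991, 0.0], [0.991, 0.134, 0.002], [0.002, 0.0, -1.0]]
wrist_force: [0.7, 0.6, -0.3]
grip_width: 0.0
grip_force: 0.0
```

Emit:
{"method": "move_arm", "body": {"moves": "0 0 0.03 0 0; 0 -0.01 0.03 0 0; -0.014 -0.008 0 0 0; -0.025 -0.012 0 0 0; -0.025 -0.014 0 0 0; -0.022 -0.014 0 0 0; 0 0 0 0 0; 0 0 -0.03 0 0; 0 0 -0.02 0 0; 0 0 -0.007 0 0; 0 0 -0.003 0 0; 0 0 0 0 0"}}

```text
clock: 17.87
position: [0.5517, 0.1143, 0.0135]
eef_rot: [[-0.131, 0.991, -0.001], [0.991, 0.131, -0.001], [-0.0, -0.001, -1.0]]
wrist_force: [-0.7, 0.0, -0.9]
grip_width: 0.0001
grip_force: 0.0
```

Emit:
{"method": "move_arm", "body": {"moves": "-0.0008 0.006 0 0 0; -0.0008 0.006 0 0 0; -0.0008 0.006 0 0 0; -0.0008 0.006 0 0 0; -0.0008 0.006 0 0 0; -0.0008 0.006 0 0 0; -0.0008 0.006 0 0 0; -0.0008 0.006 0 0 0; 0 0 0 0 0"}}

```text
clock: 18.62
position: [0.5448, 0.1647, 0.0136]
eef_rot: [[-0.134, 0.991, -0.001], [0.991, 0.134, 0.001], [0.001, -0.0, -1.0]]
wrist_force: [0.5, 0.3, 0.8]
grip_width: -0.0003
grip_force: 0.0
```

Emit:
{"method": "move_arm", "body": {"moves": "0 0 0.035 0 0; 0 -0.02 0.035 0 0; 0 -0.03 0.035 0 0; 0 -0.035 0.035 0 0; 0 -0.035 0.025 0 0; 0 -0.038 0 0 0; 0 -0.038 0 0 0; 0 -0.038 0 0 0; 0 -0.038 0 0 0; 0 -0.038 0 0 0; 0 -0.038 0 0 0; 0 -0.038 0 0 0"}}

```text
clock: 19.62
position: [0.5448, -0.2158, 0.169]
eef_rot: [[-0.131, 0.991, -0.0], [0.991, 0.131, 0.0], [0.0, -0.0, -1.0]]
wrist_force: [0.4, 1.2, 0.5]
grip_width: -0.0004
grip_force: 0.0
```

Emit:
{"method": "move_arm", "body": {"moves": "0 -0.03 0 0 0; 0 0 0 0 0; 0 0 0 0 0"}}

```text
clock: 19.87
position: [0.5443, -0.2465, 0.169]
eef_rot: [[-0.127, 0.992, -0.001], [0.992, 0.127, -0.001], [-0.001, -0.001, -1.0]]
wrist_force: [0.3, -0.1, -0.1]
grip_width: -0.0001
grip_force: 0.0
```

```bash
python3 chk.py k6 125
python3 - <<'E'
from h import *
t=vision.capture("top");cv2.imwrite("pics/t6.png",t)
np.set_printoptions(linewidth=250)
g=cv2.cvtColor(cv2.resize(t,None,fx=1,fy=1),cv2.COLOR_BGR2GRAY)
print(g[188:254,249:281:1][::2])
E
```

```text
board blob [383 180   2  18  21] [383.7 188. ] [0.532 0.125]
board blob [333 190   6   4  21] [335.6 191.6] [ 0.572 -0.003]
board blob [385 200   1   9   9] [385. 204.] [0.603 0.135]
tray diff [392 191  12   6  44] [396.8 194.1] [0.514 0.163] [122. 127. 129.]
tray diff [393 200  13   7  65] [399.  203.3] [0.556 0.172] [114. 120. 122.]
tray diff [393 223   4   3  10] [394.5 224. ] [0.647 0.165] [128. 132. 135.]
[[152 151 149 ... 150 146 145]
 [152 151 147 ... 124 121 121]
 [131 134 135 ... 109 110 111]
 ...
 [128 141 150 ... 149 143 127]
 [128 139 149 ... 149 145 127]
 [126 140 151 ... 148 142 128]]
```

Run:
```python
from h import *
c0=np.array([.569,.0215]);u=np.array([.991,.13]);v=np.array([-.13,.991])
for n,A,B,bx,z in(("top","top0","t6",(250,186,284,250),.01),("scene","scene0","k6",(385,176,428,236),.01)):
    a,b=(cv2.imread(f"pics/{k}.png").astype(int) for k in(A,B))
    d=np.abs(a-b).max(2); m=np.zeros(d.shape,np.uint8); x0,y0,x1,y1=bx
    m[y0:y1,x0:x1]=d[y0:y1,x0:x1]>8
    N,l,s,c=cv2.connectedComponentsWithStats(m)
    for i in range(1,N):
        if s[i,4]>7:
            p=ray(n,[s[i,:2]+(s[i,2:4]-1)/2],z)[0,:2]; print(n,s[i],p.round(3),"tray xy",((p-c0)@u).round(3),((p-c0)@v-.161).round(3))
```

```text
top [250 186  34  64 913] [0.584 0.173] tray xy 0.034 -0.013
top [275 186   9   4  18] [0.68  0.142] tray xy 0.126 -0.056
top [277 190   7   5  10] [0.666 0.138] tray xy 0.112 -0.059
top [263 194   7   8  24] [0.646 0.18 ] tray xy 0.097 -0.014
top [263 231   9   7  20] [0.533 0.167] tray xy -0.017 -0.012
top [263 239  10  11  40] [0.503 0.163] tray xy -0.047 -0.012
scene [418 176   7   4  22] [0.419 0.229] tray xy -0.121 0.064
scene [391 187  16  21 216] [0.527 0.169] tray xy -0.022 -0.01
scene [393 218  14   9  85] [0.636 0.178] tray xy 0.087 -0.015
```

All three caps measure inside the tray (tray y ≈ -13 mm, x ≈ -47, -5 and +90 mm), and the vials have not moved. I hand it in.

```bash
python3 -c "
from cell import job;print(job.job_done())"
```

```text
the job is handed in; nothing more can be done
None
```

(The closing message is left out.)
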